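Send the collet carriage home past a catch that may be on

ROBOT

A 6-joint arm with a two-finger parallel gripper is mounted at the origin on a cart in front of the work surface, level with it; the furniture and walls round the work are solid. World frame = base frame: x ahead of the robot, y to its left, z up, the work surface at z = 0. Lengths are in m, angles in degrees, forces in N, time in s.
With the tool pointing down it reaches from about 0.3 to 0.75 m from the base axis. Payload 8.5 kg.
Tool frame: the origin (TCP) lies at the very end of the fingers, on their centre line; the grasp point (between the pads) lies env.pinch_z behind it (env.pinch_z is the distance from the TCP to the grasp point, in m); z points along the fingers, y is the line along which they close (so a half turn about z gives the same grasp; the last joint's range is limited). The gripper opens to 85 mm and grips with 20 to 120 N. Pads are 22 mm wide; open, the fingers measure 114 mm over their backs; the gripper's body (76 mm by 85 mm) begins 54 mm behind the grasp point. The pads swing forward as they close: fully open they stand 13 mm farther back than shut.
Start: joints at [-86.075, 21.807, 74.336, -0, 83.858, -12.336], TCP at [0.154, -0.528, 0.231] pointing down, gripper open.
Joint ranges: [-178.18, 178.18], [-50.72, 133.34], [12.68, 142.11], [-81.47, 261.47], [9.98, 163.14], [-165.26, 165.26]. Speed limits (degrees/s): [136.94, 136.94, 180, 180, 180, 180].

INTERFACE

Orientations are given as a 3x3 rotation matrix whose columns are the frame's x, y, z axes.
In Python, from rig import telemetry, get_image, env gives the robot as it stands. The module is installed in compiled form; this text tells all that it offers.
- The arm moves only by the tool apply_moves, never from a script. Its argument "series" is a list of rows, each a list of 7 numbers: the shift along the tool's x, y, z in mm, then the turn, a rotation vector about the tool's x, y, z in degrees, then the opening, from 0 (shut) to 1 (fully open). A call has 1 to 12 rows; each row shifts and turns the commanded pose from where the row before left it, along the tool's axes as they then stand; what a row does not reach is not made up. A row lasts 1/8 s, in which the tool goes at most 62.5 mm and 10.7 degrees, less where a joint would pass 70% of its speed; a pose out of reach is approached as far as the arm can. A call with a gripper value outside its range is refused whole. The fingers move at their own pace and stop on an object; "grip_force" is the grip in N (left out, the last holds). Time passes only in rows, so rows that do not move let the fingers close. It gives the time, the measured TCP pose, the force, the opening and the grip force at its end, in the units of the state.
- telemetry.observe(): the state, without advancing time (a new reading comes with each control period).
- get_image(name): name is "side" or "top"; returns a dict with "frame" (420x560x3 uint8, red, green, blue), "z_map" (420x560 float32, m along the optical axis (not along the pixel's ray), 0 where there is no reading), "vertical_fov" (degrees; the focal length in pixels is half the picture's height over the tangent of half this angle, whatever the lens; pixels are square), "cx", "cy" (the principal point, pixels), "eye" and "attitude" of the camera in the world. Camera axes: x right, y up, looking along -z (the intrinsics and any distortion apply to the point x, -y, -z); pixel columns grow to the right and rows downward; lengths in m; the calibration is good to about 2 mm. A picture is of the moment at which its call begins.
- env.close_job(): hands the job in; it is judged then, once.
The state is a dict: "time_s": time; "q": joint angles; "qvel": joint speeds; "joint_efforts": joint torques, N m; "position": TCP position; "tool_rot": TCP orientation; "ft_force": force on the tool from outside, world axes, zero at the start; "wrist_torque": the same for the moment, N m; "grip_width": finger opening in m; "gripper_force": force on a finger pad.
Only numpy, scipy, OpenCV 4.12 (cv2) and the standard library are available. Lean on these libraries where they do the work, as an engineer would, in place of code of your own. Each camera call takes 0.05 s, during which the arm holds its last target. There are 200 camera calls.

TASK

Slide the carriage that carries the collet along its rails until it is right up against the yellow end stop, and let go of it. The catch in the blue housing may or may not be holding it, and you cannot see which: try sliding the carriage first, before you press the release, and if it stops dead after a short way, press the red release button fully down, let it up again, and slide the carriage home.

Things in the scene. Friction and masses are not known exactly. Their poses are not given: they have to be found in the camera images.
- shuttle_grip (a point): Upright black plastic grip of the carriage: a bar 14 mm thick along the travel, 36 mm wide across it, its top 15 mm above this point. The point is in the bar's middle, 105 mm above the worktop. Its x axis points level along the travel, toward the yellow stop; z is up. Behind the grip (63 mm) stands a steel collet fixed in a brass nest, its top 76 mm above the worktop.
- shuttle (a joint): How far the carriage (aluminium plate 120 x 80 mm, top 36 mm above the worktop, on a bolted-down slide) has slid toward the yellow stop, in m: 0 at the start, 0.12 against the stop. It takes about 3 N to slide and stays where it is left. If the catch is on, it has 10 mm of play and then stops dead.
- release_top (a point): Centre of the top of the red round release button (28 mm across), 65 mm above the worktop; it stands 15 mm above the blue latch housing (75 x 58 mm) beside the carriage's starting place. Its axes are those of the slide: x along the travel, z up.
- release (a joint): How far the red button is pressed down, in m: 0 up, 0.010 fully down. Its spring takes about 2 N to start and 6 N fully down, and returns it. Pressed fully down once it throws the catch off for good; if the catch was already off it does nothing.

How it is judged:
By the outcome, as a careful person would: the job done as asked, in the order asked, and still so for the second after the job is handed in, with the robot touching nothing.
It also fails if it takes over 56 s, if anything falls off the work surface, if the arm or the gripper's body presses on something with over 40 N, if the wrist force passes 120 N, or if a joint passes its speed limit or range.

## Working session

There is one attempt and no reset: what is moved stays moved. The work goes in short steps, Python scripts to look and compute and a tool call to move; the robot and the scene stay as the last step left them, time stands still between calls to the robot, and variables do not carry over. Pictures are saved under pics/ and viewed, at most 10 in all, crops included, and the job is handed in when it is done.

Besides the shell and the picture viewer there is one more tool, called after "Call:" as name([rows], argument=value, ...), one row to a line, values as JSON. apply_moves: Moves the arm, as the interface text tells. Its arguments: {"type":"object","properties":{"series":{"type":"array"},"grip_force":{"type":"number"}},"required":["series"]}

```bash
mkdir -p pics
python3 - <<'E'
from rig import telemetry,get_image,env
import cv2,numpy as np
for n in("side","top"):
    d=get_image(n); cv2.imwrite(f"pics/{n}0.png",d["frame"][:,:,::-1]); np.savez(f"{n}0.npz",**d)
    print(n,{k:v for k,v in d.items() if k not in("frame","z_map")})
s=telemetry.observe();print(s,env.pinch_z)
E
```

```text
side {'vertical_fov': 54.70560171000355, 'cx': 273.7526592716325, 'cy': 208.8873149951886, 'eye': array([ 0.35458177, -0.67531041,  0.52608073]), 'attitude': array([[ 0.91632404,  0.20658103, -0.34303723],
       [-0.40038555,  0.45884877, -0.79318927],
       [-0.00645565,  0.86416554,  0.50316621]])}
top {'vertical_fov': 50.220013860924965, 'cx': 280.72673296305874, 'cy': 207.38098148491613, 'eye': array([ 0.6259335 , -0.00820781,  0.93965334]), 'attitude': array([[-0.02245158,  0.99789721, -0.06080367],
       [-0.99946107, -0.02386043, -0.02254443],
       [-0.02394783,  0.06026474,  0.99789512]])}
{'time_s': 0.1, 'q': array([-8.60770573e+01,  2.18362112e+01,  7.43762616e+01, -6.63713304e-04,
        8.38570205e+01, -1.23342897e+01]), 'qvel': array([ 0.0073517 , -0.08638407, -0.07808724, -0.0731854 , -0.06923066,
       -0.01693398]), 'joint_efforts': array([ 4.40109769e-03, -4.49219334e+01, -2.31656063e+01, -1.86534262e-04,
        3.69063098e-03,  9.36365694e-06]), 'position': array([ 0.15396445, -0.52776128,  0.23080655]), 'tool_rot': array([[ 9.60014187e-01,  2.79951339e-01, -9.44698950e-05],
       [ 2.79951245e-01, -9.60013457e-01,  1.20925739e-03],
       [ 2.47840854e-04, -1.18735121e-03, -9.99999264e-01]]), 'ft_force': array([0.01475359, 0.06989106, 0.33746461]), 'wrist_torque': array([0.01122996, 0.01928191, 0.02611909]), 'gripper_force': 0.0, 'grip_width': 0.08572415620208451} 0.0187
```

View pics/top0.png

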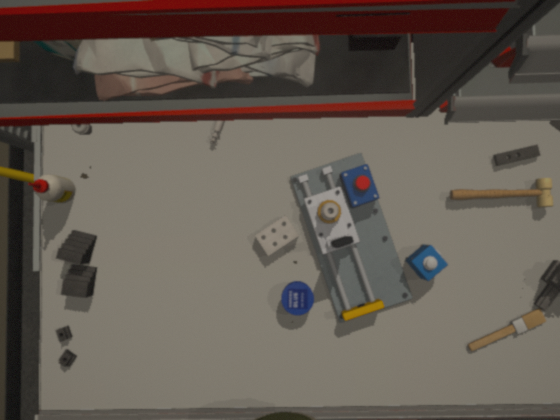

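View pics/side0.png

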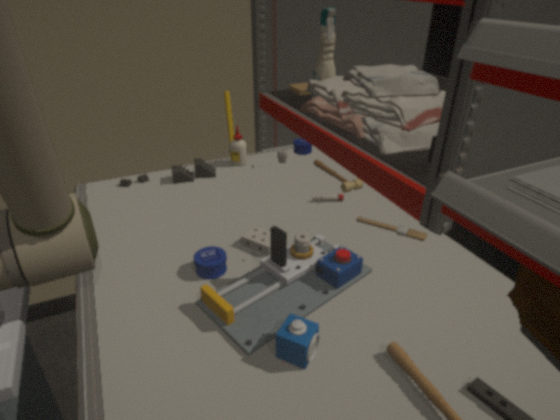

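The top view shows the carriage at (330,222), its black grip at (343,241), the red button at (362,183) and the yellow stop at (362,310). The side view agrees: grip (279,246), button (343,256), stop (217,304). The box with the white button is a decoy.

```bash
cat > h.py <<'E'
import numpy as np,cv2
def ray(d,u,v):
    f=210/np.tan(np.radians(float(d["vertical_fov"]))/2)
    r=np.asarray(d["attitude"])@np.array([(u-float(d["cx"]))/f,-(v-float(d["cy"]))/f,-1.]); return np.asarray(d["eye"]),r
def onplane(d,u,v,z):
    e,r=ray(d,u,v); return e+r*(z-e[2])/r[2]
def cloud(d):
    v,u=np.mgrid[:420,:560]; f=210/np.tan(np.radians(float(d["vertical_fov"]))/2); Z=d["z_map"]
    c=np.stack([(u-float(d["cx"]))/f,-(v-float(d["cy"]))/f,-np.ones(u.shape)],-1)*Z[...,None]
    return c@np.asarray(d["attitude"]).T+np.asarray(d["eye"])
def masks(d):
    h=cv2.cvtColor(d["frame"],cv2.COLOR_RGB2HSV); H,S,V=[h[...,i].astype(int) for i in range(3)]
    return dict(red=((H<6)|(H>174))&(S>150)&(V>80),yel=(H>15)&(H<32)&(S>170)&(V>80),blk=(V<45))
E
python3 - <<'E'
from h import *
np.set_printoptions(precision=4,suppress=True)
roi=dict(top=dict(red=(165,200,345,380),yel=(290,330,330,395),blk=(225,255,325,360)),side=dict(red=(240,270,325,365),yel=(280,325,195,240),blk=(220,270,265,292)))
for n in roi:
    d=np.load(n+"0.npz"); P=cloud(d); m=masks(d)
    for k,(a,b,c,e) in roi[n].items():
        M=np.zeros((420,560),bool); M[a:b,c:e]=m[k][a:b,c:e]
        p=P[M&(d["z_map"]>0)]; zt=np.percentile(p[:,2],95); t=p[p[:,2]>zt-.006]
        v,u=np.nonzero(M)
        print(n,k,M.sum(),"px",u.mean(),v.mean(),"ztop",zt,"top mean",t.mean(0),"minmax",t.min(0),t.max(0))
        r=cv2.minAreaRect(t[:,:2].astype(np.float32)*1000);print("  rect",r)
# heights near work: shelf
d=np.load("top0.npz");P=cloud(d)
for v in range(60,160,10): print(v,P[v,200],P[v,362])
d=np.load("side0.npz");P=cloud(d)
m=P[...,2]>.15
q=P[m&(P[...,1]<.15)&(P[...,1]>-.3)&(P[...,0]>.3)]
for x0 in np.arange(.5,1.2,.05):
    w=q[(q[:,0]>x0)&(q[:,0]<x0+.05)]; print(round(x0,2),len(w),w[:,2].min() if len(w) else None)
E
```

```text
top red 143 px 362.2097902097902 182.34265734265733 ztop 0.06541319038538793 top mean [ 0.7247 -0.1491  0.0633] minmax [ 0.7116 -0.1624  0.0598] [ 0.7373 -0.1368  0.0669]
  rect ((724.2320556640625, -149.2564697265625), (25.008970260620117, 24.75721549987793), 46.9002571105957)
top yel 387 px 362.30749354005167 309.6434108527132 ztop 0.04470276156039791 top mean [ 0.4738 -0.145   0.0423] minmax [ 0.4554 -0.1853  0.0389] [ 0.491  -0.1059  0.0469]
  rect ((473.7281799316406, -144.98031616210938), (15.891647338867188, 82.09590148925781), 18.150705337524414)
top blk 102 px 341.4313725490196 241.61764705882354 ztop 0.12031149363683007 top mean [ 0.6109 -0.1     0.1182] minmax [ 0.603  -0.1162  0.1153] [ 0.6173 -0.0853  0.122 ]
  rect ((611.1727905273438, -100.53738403320312), (10.889374732971191, 31.344093322753906), 16.61769676208496)
side red 114 px 343.0175438596491 254.57894736842104 ztop 0.06579800060020405 top mean [ 0.7209 -0.1559  0.0639] minmax [ 0.7093 -0.166   0.0598] [ 0.7347 -0.1426  0.0667]
  rect ((722.1940307617188, -155.22360229492188), (23.248863220214844, 22.86600685119
[... 726 characters left out ...]
 0.8826 -0.133   0.1969]
90 [0.8732 0.1406 0.1986] [ 0.8649 -0.1321  0.1987]
100 [0.8568 0.1413 0.1959] [ 0.8491 -0.1322  0.1946]
110 [0.8391 0.1412 0.1977] [ 0.8315 -0.1314  0.1964]
120 [0.8335 0.1502 0.154 ] [ 0.865  -0.1636 -0.0024]
130 [ 0.8526  0.1815 -0.    ] [ 0.8431 -0.1626 -0.0007]
140 [0.831  0.1817 0.0001] [ 0.8218 -0.1619 -0.0009]
150 [ 0.8097  0.1821 -0.0006] [ 0.8006 -0.1613 -0.0015]
0.5 0 None
0.55 0 None
0.6 0 None
0.65 0 None
0.7 0 None
0.75 491 0.22180394518614227
0.8 10404 0.1500160713142319
0.85 5248 0.15031333686647608
0.9 5807 0.19639744897595146
0.95 3959 0.1967551726833005
1.0 2290 0.22242672875580566
1.05 998 0.22269312304196015
1.1 155 0.2227328118858244
1.15 0 None
```

Call:
apply_moves([
  [25,-12.5,0,0,0,-1.7,1],
  [46,-24,0,0,0,0,1],
  [46,-24,0,0,0,0,1],
  [46,-24,0,0,0,0,1],
  [46,-24,0,0,0,0,1],
  [46,-24,0,0,0,0,1],
  [46,-24,0,0,0,0,1],
  [46,-24,0,0,0,0,1],
  [46,-24,0,0,0,0,1],
  [46,-24,0,0,0,0,1],
  [46,-24,0,0,0,0,1],
  [46,-24,0,0,0,0,1],
])

```text
time_s: 1.6
position: [0.5754, -0.1004, 0.231]
tool_rot: [[0.951, 0.308, -0.001], [0.308, -0.951, 0.0], [-0.001, -0.0, -1.0]]
ft_force: [0.6, -0.6, -0.0]
grip_width: 0.0853
gripper_force: 0.0
```

Call:
apply_moves([
  [15,7,20,0,0,0,1],
  [16,7,40,0,0,0,1],
  [0,0,15,0,0,0,1],
  [0,0,0,0,0,0,1],
])

```text
time_s: 2.1
position: [0.6075, -0.1055, 0.1558]
tool_rot: [[0.951, 0.308, -0.002], [0.308, -0.951, 0.001], [-0.002, -0.001, -1.0]]
ft_force: [-0.8, -0.3, 0.6]
grip_width: 0.0854
gripper_force: 0.0
```

Run:
```python
from rig import telemetry,get_image
from h import *
np.set_printoptions(precision=4,suppress=True)
print(telemetry.observe()["position"])
d=get_image("side"); np.savez("side1.npz",**d)
cv2.imwrite("pics/s1.png",cv2.resize(d["frame"][130:330,150:420,::-1],None,fx=2.9,fy=2.9,interpolation=2))
```

```text
[ 0.6075 -0.1055  0.1558]
```

View pics/s1.png

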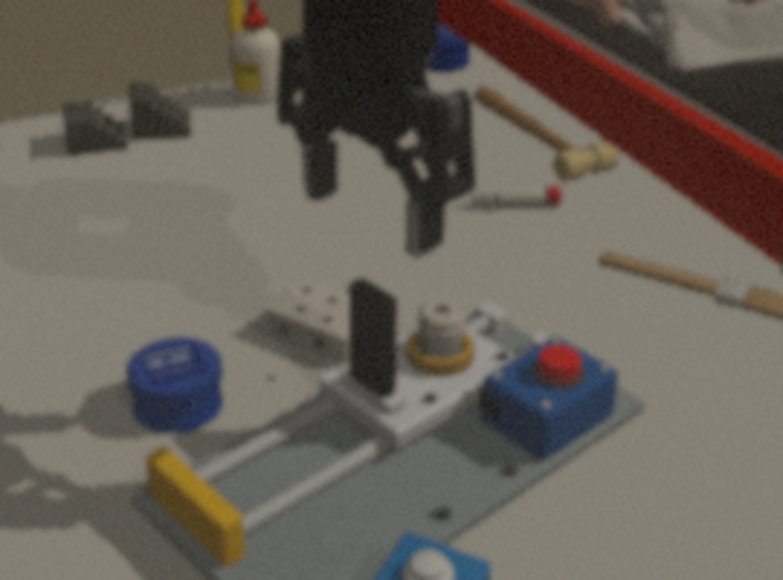

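Crop: open fingertips at (320,195) and (423,250) straddle the grip, whose top is at (373,288). I'll check the projection before descending.

Run:
```python
from h import *
np.set_printoptions(precision=4,suppress=True)
d=np.load("side1.npz");A=d["attitude"];f=210/np.tan(np.radians(float(d["vertical_fov"]))/2)
def pr(p):
    c=A.T@(np.array(p)-d["eye"]);return np.array([d["cx"]+f*c[0]/-c[2],d["cy"]-f*c[1]/-c[2]])
cr=lambda p:(pr(p)-[150,130])*2.9
y=np.array([.308,-.951,0]);t=np.array([.6075,-.1055,.1688])
print("tips",cr(t+.048*y),cr(t-.048*y),"mid",cr(t),"bartop",cr([.6075,-.1055,.12]))
print(cr([.611,-.1005,.12]),cr([.607,-.1093,.12]))
```

```text
tips [423.5227 250.9292] [318.199  192.8941] mid [368.5788 220.6541] bartop [368.7575 287.7362]
[370.5856 282.5817] [370.4919 290.9289]
```

Call:
apply_moves([
  [0,0,30,0,0,0,1],
  [0,0,30,0,0,0,1],
  [0,0,10,0,0,0,1],
  [0,0,0,0,0,0,0.3],
  [0,0,0,0,0,0,0.3],
  [0,0,0,0,0,0,0.3],
  [0,0,0,0,0,0,0.3],
  [0,0,0,0,0,0,0.3],
], grip_force=25)

```text
time_s: 3.15
position: [0.6083, -0.1043, 0.0879]
tool_rot: [[0.951, 0.309, 0.001], [0.309, -0.951, 0.002], [0.001, -0.001, -1.0]]
ft_force: [-2.7, 7.3, 7.1]
grip_width: 0.0353
gripper_force: 27.1
```

Call:
apply_moves([
  [-2,0,0,0,0,0,0.3],
  [-3,0,0,0,0,0,0.3],
  [-3,0,0,0,0,0,0.3],
  [-2,0,0,0,0,0,0.3],
  [-2,0,0,0,0,0,0.3],
  [-2,0,0,0,0,0,0.3],
  [0,0,0,0,0,0,0.3],
])

```text
time_s: 4.03
position: [0.5981, -0.1076, 0.0879]
tool_rot: [[0.951, 0.308, 0.009], [0.308, -0.951, 0.003], [0.009, -0.0, -1.0]]
ft_force: [14.6, 13.2, -1.1]
grip_width: 0.0355
gripper_force: 26.3
```

Call:
apply_moves([
  [-2,0,0,0,0,0,0.3],
  [-1,0,0,0,0,0,0.3],
  [0,0,0,0,0,0,0.3],
])

```text
time_s: 4.4
position: [0.5976, -0.1078, 0.088]
tool_rot: [[0.951, 0.309, 0.014], [0.309, -0.951, 0.004], [0.015, 0.001, -1.0]]
ft_force: [26.0, 18.6, -5.9]
grip_width: 0.0354
gripper_force: 26.0
```

The grip stopped after 10.7 mm with the force climbing to about 30 N, so the catch is on. I'll back off, let go, and check clearance above the button.

Call:
apply_moves([
  [4,0,0,0,0,0,0.3],
  [4,0,0,0,0,0,0.3],
  [1,0,0,0,0,0,0.3],
  [0,0,0,0,0,0,0.8],
  [0,0,0,0,0,0,0.8],
  [0,0,0,0,0,0,0.8],
  [0,0,-30,0,0,0,0.8],
  [0,0,-35,0,0,0,0.8],
  [0,0,0,0,0,0,0],
])

```text
time_s: 5.52
position: [0.6017, -0.1085, 0.154]
tool_rot: [[0.951, 0.308, 0.005], [0.308, -0.951, -0.002], [0.004, 0.004, -1.0]]
ft_force: [-0.0, 0.1, -1.1]
grip_width: 0.0515
gripper_force: 0.0
```

Run:
```python
from rig import telemetry,get_image
from h import *
for n in("side0","top0"):
    P=cloud(np.load(n+".npz"))
    for y0 in np.arange(-.3,.05,.05):
        w=P[(P[...,1]>y0)&(P[...,1]<y0+.05)&(P[...,2]>.14)&(P[...,0]>.66)&(P[...,2]<.9)]
        if len(w): print(n,round(y0,2),len(w),"xmin",[(round(z,1),w[(w[:,2]>z)&(w[:,2]<z+.1),0].min().round(3)) for z in (.14,.24,.34,.44,.54) if ((w[:,2]>z)&(w[:,2]<z+.1)).any()])
s=telemetry.observe();R=s["tool_rot"];print(s["position"],s["ft_force"],s["q"])
print("to button",R.T@(np.array([.723,-.152,s["position"][2]])-s["position"])*1000)
d=get_image("side");cv2.imwrite("pics/s2.png",d["frame"][:,:,::-1])
```

```text
side0 -0.3 6102 xmin [(0.1, np.float64(0.796)), (0.2, np.float64(0.802)), (0.3, np.float64(0.791)), (0.4, np.float64(0.796))]
side0 -0.25 11292 xmin [(0.1, np.float64(0.827)), (0.2, np.float64(0.827)), (0.3, np.float64(0.827)), (0.4, np.float64(0.827))]
side0 -0.2 896 xmin [(0.1, np.float64(0.828)), (0.4, np.float64(0.828))]
side0 -0.15 1105 xmin [(0.1, np.float64(0.829)), (0.2, np.float64(0.928)), (0.4, np.float64(0.828))]
side0 -0.1 1412 xmin [(0.1, np.float64(0.828)), (0.2, np.float64(0.904))]
side0 -0.05 3373 xmin [(0.1, np.float64(0.828)), (0.2, np.float64(0.879))]
side0 -0.0 2580 xmin [(0.1, np.float64(0.829)), (0.2, np.float64(0.878)), (0.3, np.float64(0.991))]
top0 -0.3 4633 xmin [(0.1, np.float64(0.798)), (0.2, np.float64(0.804)), (0.3, np.float64(0.793)), (0.4, np.float64(0.796)), (0.5, np.float64(0.831))]
top0 -0.25 7334 xmin [(0.1, np.float64(0.829)), (0.2, np.float64(0.829)), (0.3, np.float64(0.829)), (0.4, np.float64(0.828)), (0.5, np.float64(0.829))]
top0 -0.2 4095 xmin [(0.1, np.float64(0.83)), (0.2, np.float64(0.931)), (0.4, np.float64(0.828)), (0.5, np.float64(0.832))]
top0 -0.15 4281 xmin [(0.1, np.float64(0.831)), (0.2, np.float64(0.931)), (0.4, np.float64(0.828)), (0.5, np.float64(0.832))]
top0 -0.1 4200 xmin [(0.1, np.float64(0.831)), (0.2, np.float64(0.905)), (0.4, np.float64(0.828)), (0.5, np.float64(0.831))]
top0 -0.05 4372 xmin [(0.1, np.float64(0.831)), (0.2, np.float64(0.88)), (0.4, np.float64(0.829)), (0.5, np.float64(0.831))]
top0 -0.0 4534 xmin [(0.1, np.float64(0.831)), (0.2, np.float64(0.88)), (0.4, np.float64(0.829)), (0.5, np.float64(0.832))]
[ 0.6016957  -0.10854567  0.15397326] [-0.01198359  0.06159571 -1.07897452] [-2.13046961e+01  3.12979804e+01  7.13963081e+01 -3.46338767e-03
  7.69929242e+01  5.07385894e+01]
to button [101.99609721  78.73571914   0.70294063]
```

View pics/s2.png

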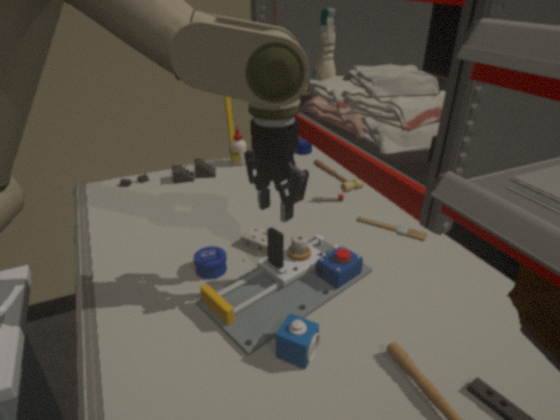

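Fingers are clear of the grip, now at (275,247), and nothing was displaced. The shelf face is at x≈0.83, which leaves room for the button at x≈0.723.

Call:
apply_moves([
  [20,15,0,0,0,0,0],
  [30,24,0,0,0,0,0],
  [30,24,0,0,0,0,0],
  [22,16,30,0,0,0,0],
  [0,0,35,0,0,0,0],
  [0,0,0,0,0,0,0],
])

```text
time_s: 6.32
position: [0.7202, -0.1512, 0.0816]
tool_rot: [[0.951, 0.308, -0.008], [0.308, -0.951, 0.003], [-0.007, -0.005, -1.0]]
ft_force: [0.7, 0.4, 1.1]
grip_width: -0.0001
gripper_force: 0.0
```

Run:
```python
from rig import telemetry,get_image
from h import *
s=telemetry.observe();print(s["position"],s["ft_force"],s["q"],s["grip_width"])
d=get_image("side");cv2.imwrite("pics/s3.png",cv2.resize(d["frame"][100:310,220:470,::-1],None,fx=2.8,fy=2.8,interpolation=2))
```

```text
[ 0.72023663 -0.15121246  0.08163687] [0.69881961 0.42255322 1.12577405] [-2.10439455e+01  4.76134206e+01  5.07704997e+01 -4.52577465e-04
  8.21153307e+01  5.10074311e+01] -0.00011495443974893145
```

View pics/s3.png

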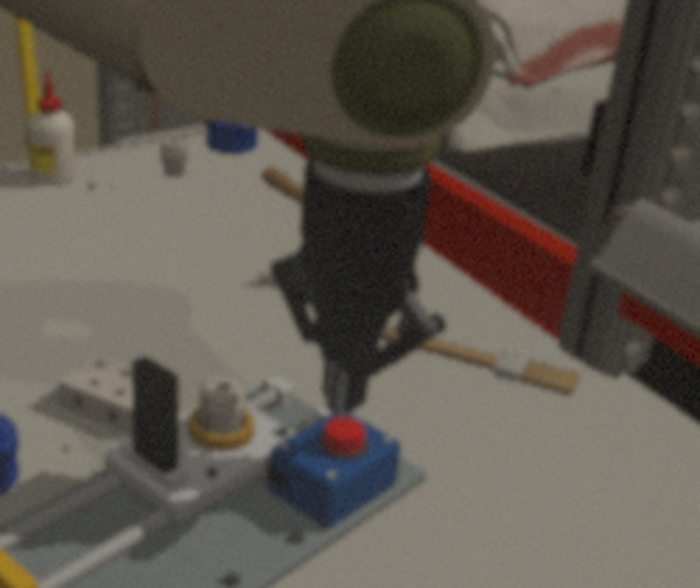

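Crop: fingertips at (345,410), directly above the button top at (345,432). Pressing.

Call:
apply_moves([
  [0,0,10,0,0,0,0],
  [0,0,6,0,0,0,0],
  [0,0,4,0,0,0,0],
  [0,0,4,0,0,0,0],
  [0,0,3,0,0,0,0],
  [0,0,0,0,0,0,0],
])

```text
time_s: 7.12
position: [0.7221, -0.1518, 0.0596]
tool_rot: [[0.951, 0.308, 0.0], [0.308, -0.951, -0.0], [0.0, 0.0, -1.0]]
ft_force: [-1.6, 0.2, 3.5]
grip_width: 0.0001
gripper_force: 1.9
```

Call:
apply_moves([
  [0,0,2,0,0,0,0],
  [0,0,2,0,0,0,0],
  [0,0,2,0,0,0,0],
  [0,0,0,0,0,0,0],
])

```text
time_s: 7.62
position: [0.7223, -0.1519, 0.0551]
tool_rot: [[0.951, 0.308, 0.002], [0.308, -0.951, -0.001], [0.001, 0.001, -1.0]]
ft_force: [-3.6, 0.3, 12.8]
grip_width: 0.0008
gripper_force: 6.3
```

Call:
apply_moves([
  [0,0,2,0,0,0,0],
  [0,0,0,0,0,0,0],
])

```text
time_s: 7.88
position: [0.7225, -0.1519, 0.0549]
tool_rot: [[0.951, 0.308, 0.003], [0.308, -0.951, -0.002], [0.002, 0.002, -1.0]]
ft_force: [-8.9, 2.3, 23.0]
grip_width: -0.0001
gripper_force: 11.0
```

Button is bottomed out (z 0.055, 23 N). Releasing it and returning to the grip.

Call:
apply_moves([
  [0,0,-15,0,0,0,0],
  [0,0,-45,0,0,0,0],
  [0,0,-45,0,0,0,0],
  [-20,-15,0,0,0,0,0],
  [-30,-24,0,0,0,0,0.5],
  [-30,-24,0,0,0,0,1],
  [-20,-16,0,0,0,0,1],
  [0,0,0,0,0,0,1],
  [0,0,0,0,0,0,1],
])

```text
time_s: 9.0
position: [0.6032, -0.1078, 0.1561]
tool_rot: [[0.951, 0.308, 0.0], [0.308, -0.951, -0.0], [0.0, 0.0, -1.0]]
ft_force: [-0.1, 0.8, -0.2]
grip_width: 0.0853
gripper_force: 0.0
```

Run:
```python
from rig import telemetry,get_image
from h import *
s=telemetry.observe();print(s["position"],s["ft_force"],s["grip_width"])
d=get_image("side");cv2.imwrite("pics/s4.png",cv2.resize(d["frame"][130:330,150:420,::-1],None,fx=2.9,fy=2.9,interpolation=2))
```

```text
[ 0.60319286 -0.10776436  0.15614126] [-0.10381964  0.77141675 -0.179581  ] 0.08532363750808479
```

View pics/s4.png

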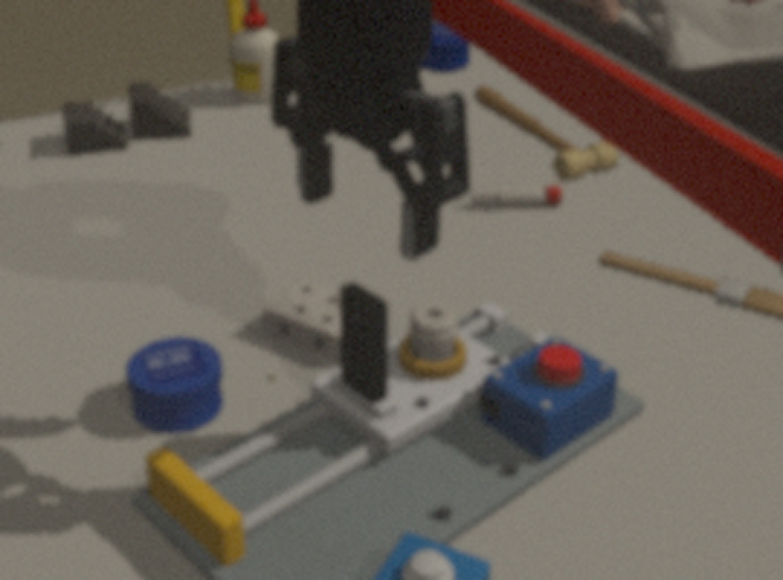

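The button is up again at (560,362) and the fingers straddle the grip at (363,290). Descending and gripping.

Call:
apply_moves([
  [0,0,30,0,0,0,1],
  [0,0,30,0,0,0,1],
  [0,0,10,0,0,0,1],
  [0,0,0,0,0,0,0.3],
  [0,0,0,0,0,0,0.3],
  [0,0,0,0,0,0,0.3],
  [0,0,0,0,0,0,0.3],
  [0,0,0,0,0,0,0.3],
  [-5,0,0,0,0,0,0.3],
  [-8,0,0,0,0,0,0.3],
  [-8,0,0,0,0,0,0.3],
  [0,0,0,0,0,0,0.3],
], grip_force=25)

```text
time_s: 10.55
position: [0.582, -0.1126, 0.0877]
tool_rot: [[0.951, 0.308, 0.0], [0.308, -0.951, 0.002], [0.001, -0.002, -1.0]]
ft_force: [-6.0, 6.9, 7.0]
grip_width: 0.036
gripper_force: 27.4
```

Call:
apply_moves([
  [-8,0,0,0,0,0,0.3],
  [-10,0,0,0,0,0,0.3],
  [-10,0,0,0,0,0,0.3],
  [-10,0,0,0,0,0,0.3],
  [-10,0,0,0,0,0,0.3],
  [-10,0,0,0,0,0,0.3],
  [-10,0,0,0,0,0,0.3],
  [-8,0,0,0,0,0,0.3],
  [-4,0,0,0,0,0,0.3],
  [0,0,0,0,0,0,0.3],
])

```text
time_s: 11.8
position: [0.5058, -0.1366, 0.0877]
tool_rot: [[0.951, 0.308, -0.0], [0.308, -0.951, 0.003], [0.001, -0.003, -1.0]]
ft_force: [-5.8, 13.2, 12.0]
grip_width: 0.0353
gripper_force: 27.8
```

Call:
apply_moves([
  [-4,-0.5,0,0,0,0,0.3],
  [-4,-0.5,0,0,0,0,0.3],
  [-3,-0.5,0,0,0,0,0.3],
  [-2,0,0,0,0,0,0.3],
  [-2,0,0,0,0,0,0.3],
  [0,0,0,0,0,0,0.3],
])

```text
time_s: 12.55
position: [0.4952, -0.1399, 0.0877]
tool_rot: [[0.952, 0.307, 0.009], [0.307, -0.952, 0.003], [0.01, 0.0, -1.0]]
ft_force: [18.3, 14.6, -0.9]
grip_width: 0.0355
gripper_force: 26.5
```

Call:
apply_moves([
  [-2,0,0,0,0,0,0.3],
  [0,0,0,0,0,0,0.3],
  [0,0,0,0,0,0,0.9],
  [0,0,0,0,0,0,0.9],
  [0,0,0,0,0,0,0.9],
  [0,0,0,0,0,0,0.9],
  [0,0,-30,0,0,0,0.9],
  [0,0,-40,0,0,0,0.9],
  [0,0,-40,0,0,0,0.9],
  [0,0,0,0,0,0,0.9],
])

```text
time_s: 13.8
position: [0.4907, -0.143, 0.199]
tool_rot: [[0.951, 0.308, 0.005], [0.308, -0.951, -0.003], [0.004, 0.004, -1.0]]
ft_force: [0.4, 0.1, -1.5]
grip_width: 0.0768
gripper_force: 0.0
```

Run:
```python
from rig import telemetry,get_image
from h import *
s=telemetry.observe();print(s["position"],s["ft_force"],s["grip_width"])
d=get_image("side");cv2.imwrite("pics/s5.png",cv2.resize(d["frame"][130:330,150:420,::-1],None,fx=2.9,fy=2.9,interpolation=2))
```

```text
[ 0.49071831 -0.14299593  0.19898227] [ 0.38337693  0.12633532 -1.50699777] 0.07679712484818277
```

View pics/s5.png

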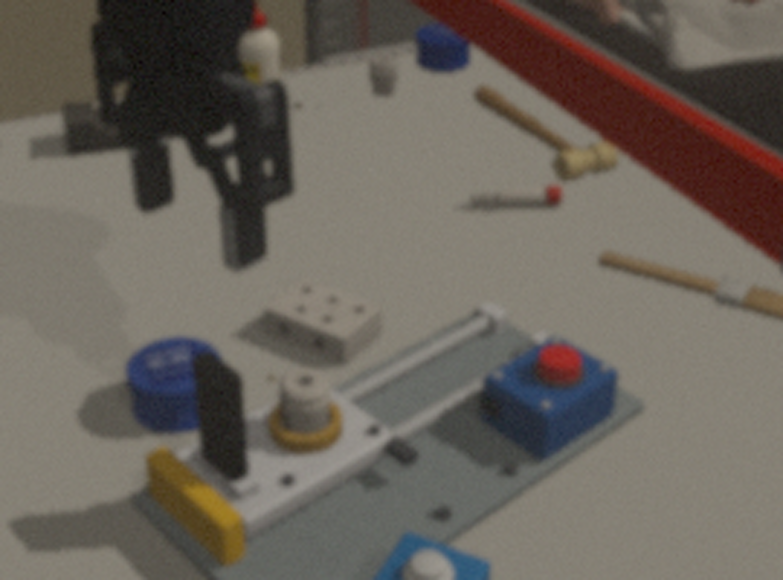

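The carriage looks flush against the yellow stop at (195,505), but the measured travel is about 1–2 mm short. I'll confirm with a gentle push on the back of the grip using shut fingers, with the tips kept above the collet.

Call:
apply_moves([
  [20,0,0,0,0,0,0],
  [20,0,0,0,0,0,0],
  [0,0,0,0,0,0,0],
  [0,0,0,0,0,0,0],
  [0,0,40,0,0,0,0],
  [0,0,40,0,0,0,0],
  [0,0,20,0,0,0,0],
  [-5,0,0,0,0,0,0],
  [-5,0,0,0,0,0,0],
  [-5,0,0,0,0,0,0],
  [0,0,0,0,0,0,0],
])

```text
time_s: 15.22
position: [0.5134, -0.135, 0.0971]
tool_rot: [[0.951, 0.308, 0.001], [0.308, -0.951, -0.001], [0.001, 0.001, -1.0]]
ft_force: [-0.4, 0.1, 0.4]
grip_width: -0.0002
gripper_force: 0.0
```

Call:
apply_moves([
  [-2,0,0,0,0,0,0],
  [-2,0,0,0,0,0,0],
  [-2,0,0,0,0,0,0],
  [0,0,0,0,0,0,0],
])

```text
time_s: 15.72
position: [0.5124, -0.1354, 0.097]
tool_rot: [[0.951, 0.308, 0.011], [0.308, -0.951, 0.001], [0.011, 0.002, -1.0]]
ft_force: [22.8, 10.9, -7.7]
grip_width: 0.0
gripper_force: 12.6
```

It stopped dead at once at about 25 N, so the carriage is home. Backing off and handing in.

Call:
apply_moves([
  [8,0,0,0,0,0,0],
  [6,0,0,0,0,0,0],
  [0,0,-40,0,0,0,0],
  [0,0,-50,0,0,0,0],
  [0,0,-20,0,0,0,0],
  [0,0,0,0,0,0,0],
  [0,0,0,0,0,0,0],
])

```text
time_s: 16.6
position: [0.5207, -0.132, 0.2051]
tool_rot: [[0.951, 0.308, -0.002], [0.308, -0.951, 0.001], [-0.002, -0.002, -1.0]]
ft_force: [-0.6, 0.1, -0.9]
grip_width: -0.0
gripper_force: 0.0
```

Run:
```python
from rig import telemetry,env
s=telemetry.observe();print(s["position"],s["ft_force"])
print(env.close_job())
```

```text
[ 0.52071176 -0.13201642  0.2050595 ] [-0.62954448  0.07149307 -0.94392284]
the job is handed in; nothing more can be done
None
```

The carriage is against the yellow stop and let go: the first slide stopped dead at about 10 mm, so I pressed the red button fully, let it up, and slid it home; handed in at about 17 s.

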